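# Make up two handset assembly kits

## Robot

A 6-joint arm with a two-finger parallel gripper is mounted at the origin on the work surface. World frame = base frame: x ahead of the robot, y to its left, z up, the work surface at z = 0. Lengths are in mm, angles in rad, forces in N, time in s.
With the tool pointing down it reaches from about 350 to 975 mm from the base axis. Payload 7.1 kg.
Tool frame: the origin (TCP) lies at the very end of the fingers, on their centre line; the grasp point (between the pads) lies 19 mm behind it; z points along the fingers, x is the direction in which the jaws open and shut, and the axes are right-handed (so a half turn about z gives the same grasp; the last joint's range is limited). The gripper opens to 88 mm and grips with 3 to 60 N. Pads are 20 mm wide; open, the fingers measure 115 mm over their backs; the gripper's body (75 mm by 178 mm) begins 61 mm behind the grasp point.
Start: joints at [1.106, 0.423, 1.63, -0, 1.089, -0.019], TCP at [269.455, 563.914, 222.675] pointing down, gripper open.
Joint ranges: [-3, 3], [-0.9, 2.11], [0.09, 2.58], [-1.31, 4.45], [0.11, 2.69], [-2.54, 2.54]. Speed limits (rad/s): [2.39, 2.39, 3.01, 3.14, 3.14, 3.14].

## Interface

Orientations are given as a rotation vector (axis times angle).
In Python, from workcell import ctrl gives the robot as it stands. The module is installed in compiled form; this text tells all that it offers.
- The arm moves only by the tool move_arm, never from a script. Its argument "motion" is a list of rows, each a list of 2 entries, a list of its own where there are three numbers: the shift along the tool's x, y, z normalised to -1 to 1, where 1 is 150 mm, then the turn, a rotation vector about the tool's x, y, z normalised to -1 to 1, where 1 is 60 degrees. In form: [[[x, y, z], [rx, ry, rz]], ...]. A call has exactly 5 rows; each row is the pose to reach, as a shift and turn from the pose commanded when the call began, along the tool's axes at that moment; what a row does not reach only later rows make up. A row lasts 1/8 s, in which the tool goes at most 62.5 mm and 10.7 degrees, less where a joint would pass 70% of its speed; a pose out of reach is approached as far as the arm can. A call with a number of a shift or a turn outside -1 to 1 is refused whole. A call with a gripper value outside its range is refused whole. "gripper" is the opening, from 0 (shut) to 1 (fully open), set as the call begins (left out, the last holds). The fingers move at their own pace and stop on an object; the grip force is fixed at half the most. Time passes only in rows, so rows that repeat a pose let the fingers close, or fill a call up. It gives the time, the measured TCP pose, the force and the opening at its end, in the units of the state.
- ctrl.get_obs(): the state, without advancing time (a new reading comes with each control period).
- ctrl.get_image(name): name is "scene" or "top"; returns a dict with "pixels" (420x560x3 uint8, red, green, blue), "camera_matrix" (3x3 intrinsics, pixels), "D" ([k1, k2, p1, p2, k3] as OpenCV has them; the pictures are not rectified), "R" (3x3) and "t" (3): a world point X has camera coordinates R X + t. Camera axes: x right, y down, z forward; pixel columns grow to the right and rows downward; lengths in mm; the calibration is good to about 2 mm. A picture is of the moment at which its call begins. There is no depth.
- ctrl.close_job(): hands the job in, once; it reports no verdict.
Trained networks look in the newest picture that a camera, given by its name, has taken for a name from the list of things; names that differ only in an ending like _2 or _b are one class to them, and where a whole thing is asked for, a point or a joint stands for the part that bears it (a point fixed in the world has none). Each returns a list of dicts, best first, with "p" (0 to 1); they miss things now and then, are a little off and sometimes report something else, mostly with a low value. They report only what shows in the picture. A call takes as long as a camera call. They do not tell look-alikes from the thing itself.
- ctrl.boxes_of(camera, name): "location" ([x, y, z] in mm, in world coordinates, good to about 4 mm: the middle of the surface that is visible of it).
- ctrl.regions_of(camera, name): "mask" (420x560 bool, what is visible of it).
- ctrl.pinpoint(camera, name): "location" ([x, y, z] in mm, in world coordinates, good to about 4 mm: a listed point, or the origin of a listed thing).
The state is a dict: "t": time; "qpos": joint angles; "qvel": joint speeds; "joint_torque": joint torques, N m; "ee_pos": TCP position; "orientation": TCP orientation; "ft_force": force on the tool from outside, world axes, zero at the start; "moment": the same for the moment, N m; "width": finger opening in mm.
Only numpy, scipy, OpenCV 4.12 (cv2) and the standard library are available. Lean on these libraries where they do the work, as an engineer would, in place of code of your own. Each camera call takes 0.05 s, during which the arm holds its last target.

## Task

Make up the two handset kits from the parts on the foam pad: the tray with the long handset frame gets the long battery, the square camera and the round speaker, and the tray with the short frame gets the short battery and the narrow two-button switch. Put each battery in the wide bay of its tray and each other part in a small bay, one part to a bay, everything right way up and flat on the bay's floor; set the parts down gently, do not drop them. Leave the thin antenna bar, the green bottle and the tool cup where they are.

Things in the scene. Friction and masses are not known exactly. Their poses are not given: they have to be found in the camera images.
- long_tray: Kit tray with the LONG handset frame (166 by 76 mm, glued in, top at z 18 mm). Fixed, 216 (x) by 190 (y) mm; origin under its centre. Floor top at z 8 mm, ribs 4 mm thick with tops at z 13. The frame fills the half at y below -5 mm. Bays at y -1 to 91, along x: wide battery bay -104 to -20, small bays -16 to 42 and 46 to 104 mm (tray frame; -x end, with the wide bay, roughly faces the robot).
- short_tray: Kit tray with the SHORT handset frame (104 by 56 mm, glued in, top at z 18 mm). Fixed, 216 (x) by 190 (y) mm; origin under its centre. Floor top at z 8 mm, ribs 4 mm thick with tops at z 13. The frame fills the half at y below -5 mm. Bays at y -1 to 91, along x: wide battery bay -104 to -20, small bays -16 to 42 and 46 to 104 mm (tray frame; -x end, with the wide bay, roughly faces the robot).
- long_battery: Long battery: loose flat black block with a silver label and three gold contacts, 40 (its x) by 68 (its y) by 16 mm high, about 86 g; origin at the centre of its underside, z up. Starts upright on the white foam stock pad (fixed, 370 by 250 mm, top at z = 0.012).
- short_battery: Short battery: the same kind of black block, 32 (its x) by 44 (its y) by 16 mm high, about 44 g; origin at the centre of its underside, z up. Starts upright on the white foam stock pad (fixed, 370 by 250 mm, top at z = 0.012).
- camera: Camera module: loose square black block 32 by 32 by 16 mm high with a round lens 2.5 mm proud on top, about 35 g; origin at the centre of its underside, z up. Starts upright on the white foam stock pad (fixed, 370 by 250 mm, top at z = 0.012).
- speaker: Speaker: loose round silver disc, diameter 34, 16 mm high, black face on top, about 40 g; origin at the centre of its underside, z up. Starts upright on the white foam stock pad (fixed, 370 by 250 mm, top at z = 0.012).
- switch: Switch: loose narrow black block 38 (its x) by 18 (its y) by 16 mm high with two small silver buttons 2 mm proud on top, about 25 g; origin at the centre of its underside, z up. Starts upright on the white foam stock pad (fixed, 370 by 250 mm, top at z = 0.012).
- antenna: Spare antenna bar, to be left alone: loose thin black bar 12 (its x) by 84 (its y) by 12 mm high, on the stock pad among the parts; origin at the centre of its underside.
- bottle: Green plastic bottle, to be left alone: loose, upright, diameter 64, 190 mm high; stands on the bench beyond the right-hand tray; origin at the centre of its underside.
- tool_cup: Brass cup with tool handles sticking out, to be left alone: loose, upright, diameter 72, about 155 mm high in all; stands on the bench beyond the left-hand tray; origin at the centre of its underside.
Things that resemble listed ones, but are neither listed nor needed, are in the scene too. Leave any blue or red look-alike of the switch alone. What is shaped like the long_battery but purple is not meant.

How it is judged (in metres and radians):
At the end, for the whole second after the job is handed in: Batteries in the wide bays of their own trays; camera and speaker in the long tray's two small bays, one each; switch in a small bay of the short tray; each right way up, flat on the bay floor (underside 6 to 10.5 mm above the tray's, tilt under 0.12 rad), released, under 0.02 m/s (x of long_battery in the frame of long_tray between -0.104 and -0.02 m and y of long_battery in the frame of long_tray between -0.001 and 0.091 m and z of long_battery in the frame of long_tray between 0.006 and 0.0105 m and angle between each of long_battery, short_battery's own z axis and vertical below 0.12 rad and x of short_battery in the frame of short_tray between -0.104 and -0.02 m and y of short_battery in the frame of short_tray between -0.001 and 0.091 m and z of short_battery in the frame of short_tray between 0.006 and 0.0105 m and (((x of camera in the frame of long_tray between -0.016 and 0.042 m and y of camera in the frame of long_tray between -0.001 and 0.091 m and z of camera in the frame of long_tray between 0.006 and 0.0105 m and angle between camera's own z axis and vertical below 0.12 rad) and (x of speaker in the frame of long_tray between 0.046 and 0.104 m and y of speaker in the frame of long_tray between -0.001 and 0.091 m and z of speaker in the frame of long_tray between 0.006 and 0.0105 m and angle between speaker's own z axis and vertical below 0.12 rad)) or ((x of camera in the frame of long_tray between 0.046 and 0.104 m and y of camera in the frame of long_tray between -0.001 and 0.091 m and z of camera in the frame of long_tray between 0.006 and 0.0105 m and angle between camera's own z axis and vertical below 0.12 rad) and (x of speaker in the frame of long_tray between -0.016 and 0.042 m and y of speaker in the frame of long_tray between -0.001 and 0.091 m and z of speaker in the frame of long_tray between 0.006 and 0.0105 m and angle between speaker's own z axis and vertical below 0.12 rad))) and ((x of switch in the frame of short_tray between -0.016 and 0.042 m and y of switch in the frame of short_tray between -0.001 and 0.091 m and z of switch in the frame of short_tray between 0.006 and 0.0105 m and angle between switch's own z axis and vertical below 0.12 rad) or (x of switch in the frame of short_tray between 0.046 and 0.104 m and y of switch in the frame of short_tray between -0.001 and 0.091 m and z of switch in the frame of short_tray between 0.006 and 0.0105 m and angle between switch's own z axis and vertical below 0.12 rad)) and linear speed of each of long_battery, short_battery, camera, speaker, switch below 0.02 m/s and contact force between each of long_battery, short_battery, camera, speaker, switch and the fingers below 0.05 N); the robot touches nothing.
It fails at once if the spare antenna bar is pushed about (more than 20 mm) (distance of antenna from where it was at the start of the episode above 0.02 m).
It fails at once if the green bottle is pushed about (more than 30 mm) (distance of bottle from where it was at the start of the episode above 0.03 m).
It fails at once if the tool cup is pushed about (more than 30 mm) (distance of tool_cup from where it was at the start of the episode above 0.03 m).
It fails at once if a part is dropped (falls free faster than 0.7 m/s, about 25 mm) ((linear speed of long_battery above 0.7 m/s and contact force between long_battery and the fingers below 0.05 N) or (linear speed of short_battery above 0.7 m/s and contact force between short_battery and the fingers below 0.05 N) or (linear speed of camera above 0.7 m/s and contact force between camera and the fingers below 0.05 N) or (linear speed of speaker above 0.7 m/s and contact force between speaker and the fingers below 0.05 N) or (linear speed of switch above 0.7 m/s and contact force between switch and the fingers below 0.05 N)).
It also fails if it takes over 115 s, if anything falls off the work surface, if the arm or the gripper's body presses on something with over 40 N, if the wrist force passes 120 N, or if a joint passes its speed limit or range.

## Working session

There is one attempt and no reset: what is moved stays moved. The work goes in short steps, Python scripts to look and compute and a tool call to move; the robot and the scene stay as the last step left them, time stands still between calls to the robot, and variables do not carry over. Pictures are saved under pics/ and viewed, and the job is handed in when it is done.

Besides the shell and the picture viewer there is one more tool, called as name(argument=value, ...) on one line, values as JSON. move_arm: Moves the arm, as the interface text tells. Its arguments: {"type":"object","properties":{"motion":{"type":"array","items":{"type":"array"}},"gripper":{"type":"number"}},"required":["motion"]}

```bash
mkdir -p pics; ls; python3 - <<'E'
from workcell import ctrl
import cv2
print(ctrl.get_obs())
for n in ("scene","top"):
    im=ctrl.get_image(n); cv2.imwrite(f"pics/{n}0.png",im["pixels"][:,:,::-1]); print(n,im["camera_matrix"],im["D"],im["R"],im["t"])
E
```

```text
pics
{'t': 0.0, 'qpos': array([ 1.10600024e+00,  4.23821077e-01,  1.63071060e+00,  1.20349098e-05,
        1.08858468e+00, -1.90041465e-02]), 'qvel': array([ 0.00039602,  0.00096564,  0.00103955,  0.00125494, -0.00048075,
       -0.00099977]), 'joint_torque': array([-5.35889121e-04, -5.44632018e+01, -2.73661977e+01,  6.43259170e-02,
        2.28387793e-02, -1.39372974e-04]), 'ee_pos': array([269.20550283, 563.4242734 , 221.90594275]), 'orientation': array([ 2.65689180e+00,  1.67500245e+00, -2.05669498e-03]), 'ft_force': array([-0.49472957,  0.48475561, -0.90781051]), 'moment': array([ 0.04482743,  0.0011586 , -0.03303598]), 'width': 87.88471549861899}
scene [[481.53801496   0.         274.54252129]
 [  0.         481.53801496 210.82220304]
 [  0.           0.           1.        ]] [0.05051654 0.         0.         0.         0.        ] [[-0.85606351  0.51667729 -0.01413685]
 [ 0.37721442  0.60582653 -0.70048804]
 [-0.35336178 -0.60499487 -0.71352411]] [ 495.03004871 -173.61715787 1258.49721824]
top [[536.96960879   0.         279.91048522]
 [  0.         536.96960879 208.92980274]
 [  0.           0.           1.        ]] [0.00590877 0.         0.         0.         0.        ] [[ 0.00571252 -0.99986366  0.01549285]
 [-0.98197311 -0.00853618 -0.18882782]
 [ 0.18893432 -0.01413488 -0.98188799]] [ -25.51565325  559.76723662 1060.06273234]
```

View pics/top0.png

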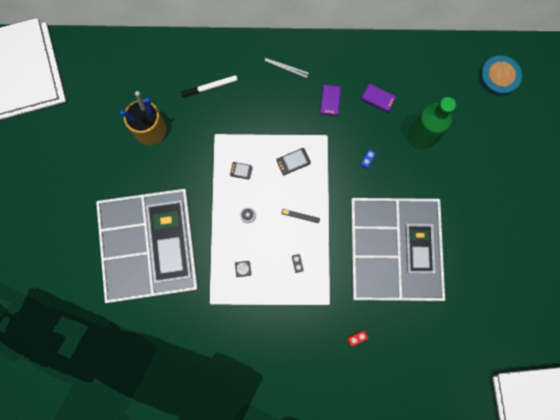

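View pics/scene0.png

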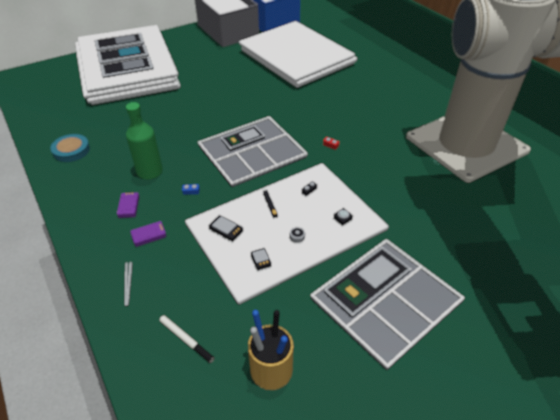

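```bash
cat > h.py <<'E'
from workcell import ctrl
import cv2, numpy as np
def proj(im,P):
    p,_=cv2.projectPoints(np.atleast_2d(np.array(P,float)),cv2.Rodrigues(im["R"])[0],np.array(im["t"],float),im["camera_matrix"],np.array(im["D"],float)); return p[:,0]
def unproj(im,uv,z):
    u=cv2.undistortPoints(np.array(uv,float).reshape(-1,1,2),im["camera_matrix"],np.array(im["D"],float))[:,0]
    d=np.c_[u,np.ones(len(u))]@im["R"]; c=-im["R"].T@np.array(im["t"],float)
    z=np.broadcast_to(z,(len(u),)); s=(z-c[2])/d[:,2]; return c+d*s[:,None]
E
python3 - <<'E'
from h import *
np.set_printoptions(precision=1,suppress=True)
im={n:ctrl.get_image(n) for n in("top","scene")}
for nm in "long_tray short_tray long_battery short_battery camera speaker switch antenna bottle tool_cup".split():
  for c in("top","scene"):
    for r in ctrl.pinpoint(c,nm): print(nm,c,np.array(r["location"]),round(r["p"],2),proj(im[c],r["location"])[0])
E
```

```text
long_tray top [492.  263.3  -4.6] 0.66 [146.7 244. ]
long_tray scene [489.  266.    1.8] 0.94 [386.5 300.2]
short_tray top [554.9 -63.8   8.6] 0.73 [299.2 215.3]
short_tray top [ 486.2 -270.8    1. ] 0.72 [395.3 248.2]
short_tray scene [ 479.6 -274.    -1.2] 0.65 [252.6 150.2]
long_battery top [668.  -43.7  11.1] 0.71 [290.  164.2]
long_battery top [ 828.7 -241.4   -1.6] 0.69 [376.9  98.3]
long_battery top [ 819.2 -133.1    2.6] 0.65 [329.6 101. ]
long_battery scene [670.9 -50.1  15.5] 0.96 [225.7 228.5]
long_battery scene [ 816.3 -136.4   -1.3] 0.62 [148.8 234.9]
short_battery top [642.9  66.1  15.2] 0.51 [239.5 174.4]
short_battery scene [645.2  66.5   6.8] 0.54 [263.3 262.3]
camera top [435.8  60.4   9.9] 0.69 [240.4 270.3]
camera scene [438.7  57.1   8.6] 0.5 [342.1 220.1]
speaker top [549.8  47.2  15.3] 0.66 [247.5 216.7]
speaker scene [551.3  47.4  15.8] 0.72 [296.8 235.3]
speaker scene [750.3 266.6   0.4] 0.54 [269.  368.3]
switch top [ 296.8 -184.4   -1.3] 0.72 [356.9 338.5]
switch top [452.1 -55.3  12.2] 0.67 [295.3 262.9]
switch top [ 678.1 -215.2   -2.6] 0.53 [367.  162.2]
switch scene [ 678.3 -215.1    1.3] 0.62 [191.9 190.2]
antenna top [551.9 -64.4  10.3] 0.8 [299.5 216.6]
antenna scene [548.4 -62.   10.8] 0.52 [271.6 205.6]
bottle top [ 739.2 -337.1   -0. ] 0.95 [420.8 136.1]
bottle scene [668.6 -49.1  12.2] 0.7 [227.  229.4]
bottle scene [ 733.4 -335.    -1.6] 0.56 [151.7 171.1]
tool_cup top [746.8 272.1   2. ] 0.59 [148.1 129.7]
tool_cup scene [747.6 265.3  -1.2] 0.77 [270.  367.4]
```

```bash
cat > fit.py <<'E'
from h import *
from scipy.optimize import minimize
S=4
def boxpts(L,W,z0,z1,rnd=False):
    if rnd:
        a=np.linspace(0,2*np.pi,40,endpoint=False); b=np.c_[L/2*np.cos(a),L/2*np.sin(a)]
    else: b=np.array([[1,1],[-1,1],[-1,-1],[1,-1]])*[L/2,W/2]
    return np.vstack([np.c_[b,np.full(len(b),z)] for z in(z0,z1)])
def place(p,q):
    c,s=np.cos(p[2]),np.sin(p[2]); return np.c_[q[:,0]*c-q[:,1]*s+p[0],q[:,0]*s+q[:,1]*c+p[1],q[:,2]]
def render(im,P,x0,y0,w,h):
    hull=cv2.convexHull(((proj(im,P)-[x0,y0]+0.5)*S).astype(np.float32))
    m=np.zeros((h*S,w*S),np.uint8); cv2.fillConvexPoly(m,np.round(hull*16).astype(np.int32)[:,0],255,shift=4)
    return cv2.resize(m,(w,h),interpolation=cv2.INTER_AREA)/255.
def fit(ims,masks,pts,p0,rad=25,yaw0s=(0,)):
    wins=[]
    for im,m in zip(ims,masks):
        uv=proj(im,place(p0,pts)); a=np.floor(uv.min(0)).astype(int)-rad//2; b=np.ceil(uv.max(0)).astype(int)+rad//2
        a=np.maximum(a,0); wins.append((im,m[a[1]:b[1],a[0]:b[0]],a))
    def cost(v):
        p=[v[0],v[1],v[2]/50]
        return sum(np.abs(render(im,place(p,pts),a[0],a[1],m.shape[1],m.shape[0])-m).sum() for im,m,a in wins)
    best=None
    for y in yaw0s:
        s=np.array([p0[0],p0[1],y*50]); sim=s+np.vstack([np.zeros(3),np.diag([5,5,8])])
        r=minimize(cost,s,method="Nelder-Mead",options=dict(initial_simplex=sim,xatol=.05,fatol=.01,maxiter=300))
        if best is None or r.fun<best.fun: best=r
    return np.array([best.x[0],best.x[1],best.x[2]/50]),best.fun
def partmask(im,white=190.,dark=100.):
    g=im["pixels"].max(2).astype(float); return np.clip((white-g)/(white-dark),0,1)
E
python3 - <<'E'
from h import *
im=ctrl.get_image("top")["pixels"]
c=im[135:300,215:325]; cv2.imwrite("pics/crop.png",cv2.resize(c,None,fx=3.6,fy=3.6,interpolation=cv2.INTER_CUBIC)[:,:,::-1])
for y in(170,240): print(im[y,205:340:3].max(1))
print(im[240,95:200].max(1))
E
```

```text
[ 87  87  87 226 242 241 242 242 239 160 175 212 212 214 188  89 233 243
 243 243 243 243 244 243 244 169 101  91 117  85 144 236 243 243 242 242
 243 242 242 242 243 124  91  89  87]
[ 92  93 169 243 242 243 242 243 243 243 243 243 243 243 243 244 244 244
 244 244 244 244 244 244 244 243 243 243 244 244 243 244 243 243 243 243
 243 243 243 242 242 201  98  95  96]
[ 71  70  69  77 142 218 215 161 141 151 152 154 154 153 155 153 155 154
 153 154 155 155 155 155 154 153 155 154 153 155 155 156 154 155 155 156
 155 154 157 155 155 156 155 156 155 155 157 156 155 160 187 224 215 164
 167 194 169 109  71  65  67  86 138 172 184 188 186 194 207 213 213 215
 214 215 216 217 218 219 218 218 218 219 219 205 151  90  75  72  98 169
 198 163 132 177 225 221 158  86  78  87  90  87  91  90  90]
```

View pics/crop.png

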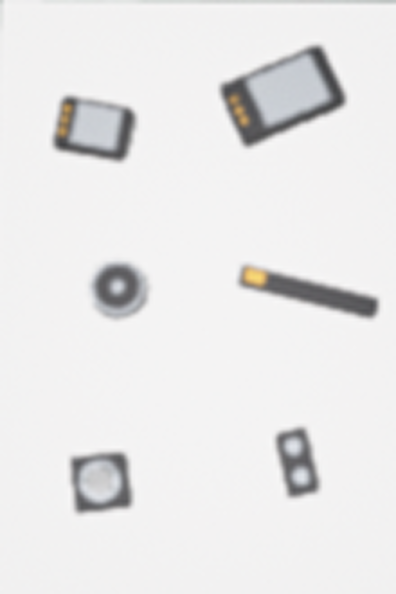

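The black switch on the pad (top px 297,263) fits; the red (358,339) and blue (368,158) ones are look-alikes. The black long battery (293,161) fits; the purple ones (330,100) and (378,97) are not meant. The crop confirms both.

```bash
cat > meas.py <<'E'
from fit import *
np.set_printoptions(precision=2,suppress=True)
def objmask(im):
    g=im["pixels"].max(2).astype(float); soft=np.clip((238-g)/(238-90),0,1)
    return g,soft
def fillmask(im,lo=232):
    g=im["pixels"].max(2); b=(g<lo).astype(np.uint8)
    return b
def softfill(im,seed,bg=242.,dk=88.):
    g=im["pixels"].max(2).astype(float)
    b=(g<(bg+dk)/2+50).astype(np.uint8)
    cs,_=cv2.findContours(b,cv2.RETR_EXTERNAL,cv2.CHAIN_APPROX_NONE)
    return b,cs
if __name__=="__main__":
    ims={n:ctrl.get_image(n) for n in("top","scene")}
    parts=dict(long_battery=(40,68,(668,-47)),short_battery=(32,44,(644,66)),camera=(32,32,(437,58)),speaker=(34,34,(550,47)),switch=(38,18,(452,-55)),antenna=(12,84,(550,-63)))
    for n,(L,W,c) in parts.items():
        pts=boxpts(L,W,12,24 if n=="antenna" else 28,n=="speaker")
        res={}
        use={}
        for cam,im in ims.items():
            g=im["pixels"].max(2).astype(float)
            uv=proj(im,place((c[0],c[1],0),pts)).mean(0).astype(int)
            R=32; y0,x0=uv[1]-R,uv[0]-R
            win=g[y0:y0+2*R,x0:x0+2*R]
            b=(win<205).astype(np.uint8)
            cs,_=cv2.findContours(b,cv2.RETR_EXTERNAL,cv2.CHAIN_APPROX_NONE)
            # nearest blob not touching border
            best=max((k for k in cs if cv2.pointPolygonTest(k,(R,R),True)>-8 and cv2.contourArea(k)>20),key=cv2.contourArea)
            f=np.zeros_like(b); cv2.drawContours(f,[best],-1,1,-1)
            inner=cv2.erode(f,np.ones((3,3),np.uint8)); outer=cv2.dilate(f,np.ones((3,3),np.uint8))
            soft=np.clip((242-win)/(242-95),0,1); soft[inner>0]=1; soft[outer==0]=0
            m=np.zeros_like(g); m[y0:y0+2*R,x0:x0+2*R]=soft; use[cam]=(im,m)
        ys=np.arange(-1.5,1.6,.5) if n!="speaker" else (0,)
        for key in(("top",),("scene",),("top","scene")):
            p,f=fit([use[k][0] for k in key],[use[k][1] for k in key],pts,(c[0],c[1],0),26,ys)
            print(n,key,p,round(f,1))
    for n,c in dict(long_tray=(490,264),short_tray=(484,-272)).items():
        pts=boxpts(216,190,0,13)
        use={}
        for cam,im in ims.items():
            hsv=cv2.cvtColor(im["pixels"],cv2.COLOR_RGB2HSV)
            g=im["pixels"].astype(float); r=g[:,:,0] # green bench has low red
            bench=np.median(r[60:300:7,:][r[60:300:7,:]<60])
            b=(r>85).astype(np.uint8)
            uv=proj(im,place((c[0],c[1],0),pts)); 
            m=np.zeros_like(r); hull=cv2.convexHull(np.float32(uv)); reg=np.zeros_like(b); cv2.fillConvexPoly(reg,hull.astype(np.int32),1); reg=cv2.dilate(reg,np.ones((17,17)))
            bb=b*reg; nl,lab,st,_=cv2.connectedComponentsWithStats(bb); k=1+np.argmax(st[1:,4]); 
            cs,_=cv2.findContours((lab==k).astype(np.uint8),cv2.RETR_EXTERNAL,cv2.CHAIN_APPROX_NONE); f=np.zeros_like(b); cv2.drawContours(f,cs,-1,1,-1)
            use[cam]=(im,f.astype(float))
        for key in(("top",),("scene",),("top","scene")):
            p,f=fit([use[k][0] for k in key],[use[k][1] for k in key],pts,(c[0],c[1],0),26,(-.1,.1))
            print(n,key,p,round(f,1))
E
python3 meas.py
```

```text
long_battery ('top',) [672.68 -49.67   0.44] 63.4
long_battery ('scene',) [672.47 -48.07   0.41] 66.9
long_battery ('top', 'scene') [672.6  -49.6    0.42] 133.3
short_battery ('top',) [650.95  63.14   2.96] 44.2
short_battery ('scene',) [650.62  64.58  -0.18] 45.5
short_battery ('top', 'scene') [650.72  63.5   -0.2 ] 91.9
camera ('top',) [439.19  55.43   1.69] 26.2
camera ('scene',) [438.93  56.7   -1.39] 39.1
camera ('top', 'scene') [438.9   55.75   0.13] 68.7
speaker ('top',) [552.31  46.35   0.02] 60.3
speaker ('scene',) [552.41  48.53   0.08] 36.7
speaker ('top', 'scene') [552.9   47.96   0.07] 99.5
switch ('top',) [451.6  -58.43   0.23] 23.3
switch ('scene',) [450.95 -57.31   0.28] 30.8
switch ('top', 'scene') [451.08 -58.07   0.23] 57.5
antenna ('top',) [552.73 -64.91  -0.24] 74.5
antenna ('scene',) [551.92 -65.77  -0.24] 512.6
antenna ('top', 'scene') [552.43 -64.88  -0.24] 588.5
long_tray ('top',) [489.3  262.52   0.15] 242.7
long_tray ('scene',) [485.97 261.2    0.15] 173.0
long_tray ('top', 'scene') [487.25 261.46   0.15] 575.9
short_tray ('top',) [ 484.04 -272.46    0.  ] 265.9
short_tray ('scene',) [ 481.76 -276.39    0.  ] 77.3
short_tray ('top', 'scene') [ 483.95 -273.58    0.  ] 487.1
```

```bash
cat > d.py <<'E'
import sys
from h import *
from scipy.spatial.transform import Rotation as Rn
def go(x,y,z,yaw):
    o=ctrl.get_obs(); R=Rn.from_rotvec(o["orientation"]).as_matrix()
    c,s=np.cos(yaw),np.sin(yaw); T=np.array([[c,s,0],[s,-c,0],[0,0,-1.]])
    sh=R.T@(np.array([x,y,z])-o["ee_pos"])/150; tu=Rn.from_matrix(R.T@T).as_rotvec()/np.radians(60)
    n=np.abs(sh).max()
    print("t",round(o["t"],2),"pos",o["ee_pos"].round(1),"yaw",round(np.arctan2(R[1,0],R[0,0]),3),"tilt",round(np.degrees(np.arccos(-R[2,2])),2),"q6",o["qpos"][5].round(2),"F",o["ft_force"].round(1),"w",o["width"].round(1))
    print("shift",sh.round(3),"turn",tu.round(3),"calls",n.round(2))
if __name__=="__main__":
    a=[float(v) for v in sys.argv[1:]]; go(*a)
E
cat > ov.py <<'E'
from fit import *
im=ctrl.get_image("top"); S2=2; v=cv2.resize(im["pixels"][:,:,::-1],None,fx=2,fy=2)
ob=[(40,68,12,28,(672.6,-49.3,.42)),(32,44,12,28,(650.8,63.6,-.2)),(32,32,12,28,(439,56,.13)),(34,34,12,28,(552.5,47.5,0)),(38,18,12,28,(451.2,-58,.24)),
 (84,92,8,13,None),(58,92,8,13,None)]
def draw(pts,col):
    uv=((proj(im,pts)+.5)*2).astype(int); n=len(uv)//2
    for q in(uv[:n],uv[n:]): cv2.polylines(v,[q.reshape(-1,1,2)],True,col,1)
for L,W,a,b,p in ob:
    if p: draw(place(p,boxpts(L,W,a,b,L==34)),(0,0,255))
for tp in((487.7,261.8,.15),(484,-273.5,0.)):
    for cx,L in((-62,84),(13,58),(75,58)):
        q=boxpts(L,92,8,13)+[cx,45,0]; draw(place(tp,q),(0,255,255))
cv2.imwrite("pics/ov.png",v[250:630,170:910])
E
python3 ov.py; python3 d.py 439 56 90 1.70
```

```text
Traceback (most recent call last):
  File "d.py", line 12, in <module>
    a=[float(v) for v in sys.argv[1:]]; go(*a)
                                        ~~^^^^
  File "d.py", line 9, in go
    print("t",round(o["t"],2),"pos",o["ee_pos"].round(1),"yaw",round(np.arctan2(R[1,0],R[0,0]),3),"tilt",round(np.degrees(np.arccos(-R[2,2])),2),"q6",o["qpos"][5].round(2),"F",o["ft_force"].round(1),"w",o["width"].round(1))
                                                                                                                                                                                                           ^^^^^^^^^^^^^^^^
AttributeError: 'float' object has no attribute 'round'
```

View pics/ov.png

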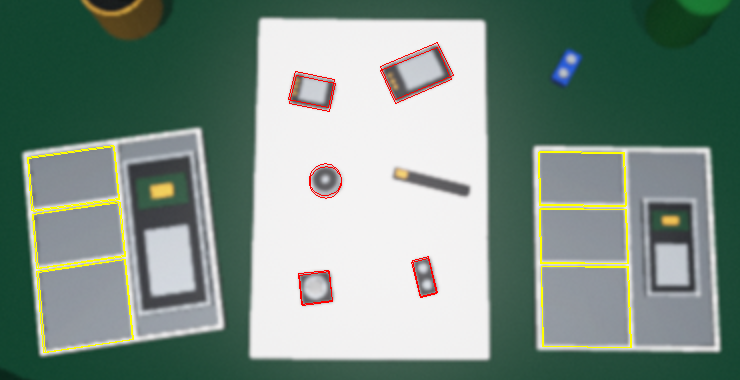

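The overlay matches: part outlines (red) and bays (yellow) sit on the picture within a pixel or so. The long-frame tray is on the left, the short-frame tray on the right.

```bash
sed -i 's/o\["width"\].round(1)/round(o["width"],1)/' d.py; python3 d.py 439 56 90 1.70
```

```text
t 1.4 pos [269.5 563.9 222.7] yaw 1.125 tilt 0.0 q6 -0.02 F [ 0.3 -0.6  0. ] w 88.0
shift [-2.568  2.48   0.885] turn [ 0.     0.    -0.549] calls 2.57
```

move_arm(motion=[[[-0.2, 0.2, 0.04], [0, 0, -0.11]], [[-0.4, 0.4, 0.1], [0, 0, -0.22]], [[-0.6, 0.6, 0.16], [0, 0, -0.33]], [[-0.8, 0.8, 0.23], [0, 0, -0.44]], [[-1, 1, 0.3], [0, 0, -0.549]]], gripper=1)

```text
t: 2.02
ee_pos: [340.5, 362.7, 177.6]
orientation: [2.069, 2.364, 0.001]
ft_force: [0.6, 0.3, 0.8]
width: 87.6
```

```bash
python3 d.py 439 56 90 1.70
```

```text
t 2.02 pos [340.5 362.7 177.6] yaw 1.704 tilt 0.03 q6 -0.91 F [0.6 0.3 0.8] w 87.6
shift [-2.114  0.379  0.584] turn [ 0.    -0.     0.004] calls 2.11
```

move_arm(motion=[[[-0.2, 0.03, 0.05], [0, 0, 0]], [[-0.4, 0.07, 0.1], [0, 0, 0]], [[-0.6, 0.11, 0.16], [0, 0, 0]], [[-0.8, 0.15, 0.23], [0, 0, 0]], [[-1, 0.19, 0.3], [0, 0, 0]]])

```text
t: 2.65
ee_pos: [388.2, 218.0, 132.6]
orientation: [2.073, 2.36, 0.001]
ft_force: [0.5, 0.8, -0.1]
width: 87.7
```

move_arm(motion=[[[-0.2, 0.03, 0.05], [0, 0, 0]], [[-0.4, 0.07, 0.1], [0, 0, 0]], [[-0.6, 0.11, 0.16], [0, 0, 0]], [[-0.8, 0.15, 0.23], [0, 0, 0]], [[-1, 0.19, 0.28], [0, 0, 0]]])

```text
t: 3.28
ee_pos: [435.7, 72.8, 90.4]
orientation: [2.073, 2.36, 0.0]
ft_force: [0.9, 0.5, -0.7]
width: 87.7
```

```bash
python3 d.py 439 56 18 1.70
```

```text
t 3.27 pos [435.7  72.8  90.4] yaw 1.7 tilt 0.02 q6 -1.56 F [ 0.9  0.5 -0.7] w 87.7
shift [-0.114  0.007  0.483] turn [ 0. -0. -0.] calls 0.48
```

move_arm(motion=[[[-0.07, 0, 0.05], [0, 0, 0]], [[-0.115, 0.007, 0.16], [0, 0, 0]], [[-0.115, 0.007, 0.29], [0, 0, 0]], [[-0.115, 0.007, 0.4], [0, 0, 0]], [[-0.115, 0.007, 0.48], [0, 0, 0]]])

```text
t: 3.9
ee_pos: [438.2, 57.1, 18.0]
orientation: [-2.073, -2.36, 0.0]
ft_force: [0.4, -0.8, -0.3]
width: 87.8
```

move_arm(motion=[[[0, 0, 0], [0, 0, 0]], [[0, 0, 0], [0, 0, 0]], [[0, 0, 0], [0, 0, 0]], [[0, 0, 0], [0, 0, 0]], [[0, 0, 0], [0, 0, 0]]], gripper=0)

```text
t: 4.53
ee_pos: [438.7, 56.8, 18.9]
orientation: [2.073, 2.36, 0.001]
ft_force: [0.8, -0.1, -0.9]
width: 41.4
```

```bash
python3 d.py 494 308 80 1.72; python3 -c "
from h import *
im=ctrl.get_image('scene');cv2.imwrite('pics/a1.png',cv2.resize(im['pixels'][120:330,230:480,::-1],None,fx=2.5,fy=2.5))"
```

```text
t 4.53 pos [438.7  56.8  18.9] yaw 1.7 tilt 0.03 q6 -1.6 F [ 0.8 -0.1 -0.9] w 41.4
shift [ 1.613  0.581 -0.407] turn [ 0.     0.    -0.019] calls 1.61
```

View pics/a1.png

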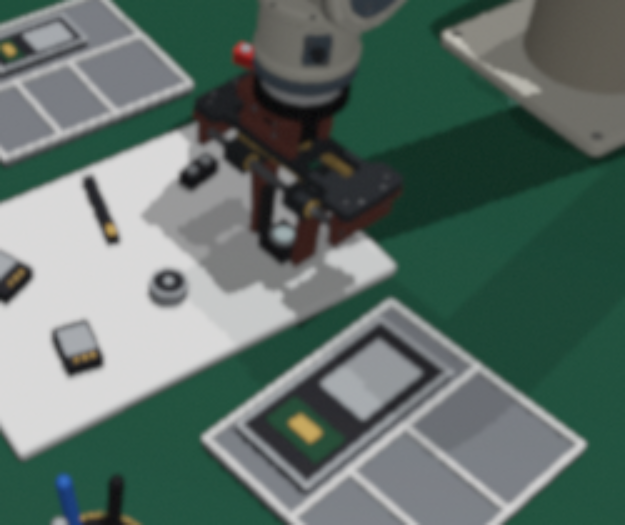

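The fingers straddle the camera (crop px 283,235) and are still closing.

move_arm(motion=[[[0, 0, 0], [0, 0, 0]], [[0, 0, 0], [0, 0, 0]], [[0, 0, 0], [0, 0, 0]], [[0, 0, -0.05], [0, 0, 0]], [[0, 0, -0.15], [0, 0, 0]]])

```text
t: 5.2
ee_pos: [438.0, 56.7, 41.5]
orientation: [-2.073, -2.359, 0.002]
ft_force: [0.2, -0.2, -0.4]
width: 31.6
```

```bash
python3 d.py 494 308 80 1.72
```

```text
t 5.2 pos [438.   56.7  41.5] yaw 1.7 tilt 0.08 q6 -1.6 F [ 0.2 -0.2 -0.4] w 31.6
shift [ 1.613  0.585 -0.257] turn [-0.001 -0.    -0.019] calls 1.61
```

move_arm(motion=[[[0.1, 0.04, -0.1], [0, 0, 0]], [[0.26, 0.1, -0.2], [0, 0, 0]], [[0.44, 0.16, -0.257], [0, 0, 0]], [[0.62, 0.23, -0.257], [0, 0, -0.01]], [[0.8, 0.29, -0.257], [0, 0, -0.02]]])

```text
t: 5.82
ee_pos: [466.7, 182.4, 81.0]
orientation: [2.048, 2.382, 0.002]
ft_force: [0.6, -0.9, -0.3]
width: 32.1
```

move_arm(motion=[[[0.18, 0.07, 0], [0, 0, 0]], [[0.36, 0.14, 0], [0, 0, 0]], [[0.54, 0.2, 0], [0, 0, 0]], [[0.7, 0.26, 0], [0, 0, 0]], [[0.81, 0.295, 0], [0, 0, 0]]])

```text
t: 6.45
ee_pos: [492.1, 309.3, 80.7]
orientation: [2.048, 2.382, 0.002]
ft_force: [0.9, 0.2, -0.8]
width: 31.7
```

```bash
python3 d.py 494 308 15 1.72; python3 -c "
from h import *
im=ctrl.get_image('scene');cv2.imwrite('pics/a2.png',cv2.resize(im['pixels'][160:400,280:500,::-1],None,fx=2.5,fy=2.5))"
```

```text
t 6.45 pos [492.1 309.3  80.7] yaw 1.721 tilt 0.06 q6 -1.18 F [ 0.9  0.2 -0.8] w 31.7
shift [-0.01   0.011  0.438] turn [ 0.001 -0.     0.001] calls 0.44
```

View pics/a2.png

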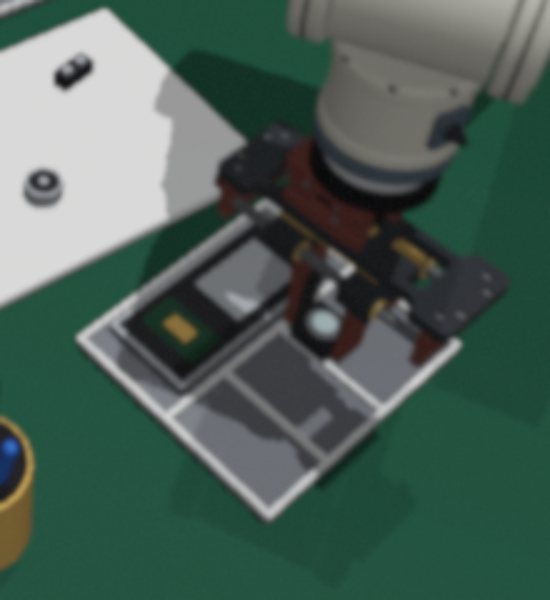

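The camera (crop px 322,325) is held level above the middle bay.

move_arm(motion=[[[0, 0.005, 0.1], [0, 0, 0]], [[0, 0.01, 0.21], [0, 0, 0]], [[0, 0.01, 0.32], [0, 0, 0]], [[0, 0.01, 0.4], [0, 0, 0]], [[0, 0.01, 0.438], [0, 0, 0]]])

```text
t: 7.12
ee_pos: [492.7, 307.5, 14.0]
orientation: [-2.048, -2.381, 0.004]
ft_force: [-9.4, -7.3, 39.0]
width: 31.5
```

```bash
python3 d.py 494 308 14.5 1.72
```

```text
t 7.12 pos [492.7 307.5  14. ] yaw 1.721 tilt 0.16 q6 -1.18 F [-9.4 -7.3 39. ] w 31.5
shift [ 0.002  0.009 -0.003] turn [-0.002  0.001  0.001] calls 0.01
```

move_arm(motion=[[[0, 0, -0.006], [0, 0, 0]], [[0, 0, -0.006], [0, 0, 0]], [[0, 0, -0.006], [0, 0, 0]], [[0, 0, -0.006], [0, 0, 0]], [[0, 0, -0.006], [0, 0, 0]]], gripper=0.65)

```text
t: 7.75
ee_pos: [493.3, 308.4, 14.9]
orientation: [2.049, 2.382, -0.0]
ft_force: [-0.1, -0.1, 0.2]
width: 56.8
```

```bash
python3 d.py 494 308 80 1.72
```

```text
t 7.75 pos [493.3 308.4  14.9] yaw 1.721 tilt 0.0 q6 -1.18 F [-0.1 -0.1  0.2] w 56.8
shift [-0.003  0.004 -0.434] turn [0.    0.    0.001] calls 0.43
```

move_arm(motion=[[[0, 0, -0.06], [0, 0, 0]], [[0, 0, -0.16], [0, 0, 0]], [[0, 0, -0.28], [0, 0, 0]], [[-0.05, 0, -0.38], [0, 0, 0]], [[-0.2, 0, -0.45], [0, 0, 0]]], gripper=1)

```text
t: 8.38
ee_pos: [498.3, 278.5, 84.0]
orientation: [2.046, 2.383, 0.003]
ft_force: [0.3, 0.5, -0.7]
width: 87.9
```

```bash
python3 d.py 552.5 47.5 80 1.72; python3 -c "
from h import *
im=ctrl.get_image('scene');cv2.imwrite('pics/a3.png',cv2.resize(im['pixels'][160:400,280:500,::-1],None,fx=2.5,fy=2.5))"
```

```text
t 8.38 pos [498.3 278.5  84. ] yaw 1.722 tilt 0.11 q6 -1.23 F [ 0.3  0.5 -0.7] w 87.9
shift [-1.577  0.125  0.026] turn [ 0.002 -0.001  0.002] calls 1.58
```

View pics/a3.png

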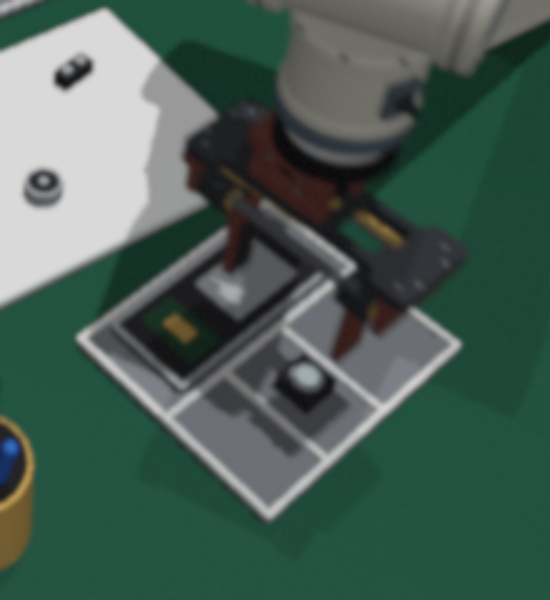

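The camera (crop px 305,380) sits flat inside the middle bay. Next, the speaker.

move_arm(motion=[[[-0.16, 0.01, 0], [0, 0, 0]], [[-0.34, 0.03, 0], [0, 0, 0]], [[-0.52, 0.04, 0], [0, 0, 0]], [[-0.7, 0.06, 0], [0, 0, 0]], [[-0.88, 0.07, 0], [0, 0, 0]]])

```text
t: 9.05
ee_pos: [527.8, 147.7, 82.4]
orientation: [-2.05, -2.381, 0.001]
ft_force: [-0.4, 0.7, -0.6]
width: 88.0
```

move_arm(motion=[[[-0.18, 0.015, 0], [0, 0, 0]], [[-0.35, 0.03, 0], [0, 0, 0]], [[-0.5, 0.04, 0], [0, 0, 0]], [[-0.62, 0.05, 0.05], [0, 0, 0]], [[-0.695, 0.055, 0.12], [0, 0, 0]]])

```text
t: 9.68
ee_pos: [551.7, 46.6, 63.9]
orientation: [2.05, 2.38, 0.0]
ft_force: [0.3, -0.1, 0.1]
width: 88.1
```

```bash
python3 d.py 552.5 47.5 18 1.72
```

```text
t 9.68 pos [551.7  46.6  63.9] yaw 1.72 tilt 0.01 q6 -1.66 F [ 0.3 -0.1  0.1] w 88.1
shift [0.005 0.006 0.306] turn [ 0.  0. -0.] calls 0.31
```

move_arm(motion=[[[0.005, 0.005, 0.06], [0, 0, 0]], [[0.005, 0.005, 0.14], [0, 0, 0]], [[0.005, 0.005, 0.22], [0, 0, 0]], [[0.005, 0.005, 0.28], [0, 0, 0]], [[0.005, 0.005, 0.306], [0, 0, 0]]])

```text
t: 10.3
ee_pos: [551.9, 49.0, 17.7]
orientation: [-2.048, -2.382, 0.001]
ft_force: [1.5, -0.4, -0.3]
width: 87.9
```

move_arm(motion=[[[0, 0, 0], [0, 0, 0]], [[0, 0, 0], [0, 0, 0]], [[0, 0, 0], [0, 0, 0]], [[0, 0, 0], [0, 0, 0]], [[0, 0, 0], [0, 0, 0]]], gripper=0)

```text
t: 10.92
ee_pos: [552.3, 48.7, 18.7]
orientation: [2.049, 2.382, 0.0]
ft_force: [-0.2, 1.0, -0.1]
width: 41.5
```

move_arm(motion=[[[0, 0, 0], [0, 0, 0]], [[0, 0, 0], [0, 0, 0]], [[0, 0, 0], [0, 0, 0]], [[0, 0, -0.05], [0, 0, 0]], [[0, 0, -0.15], [0, 0, 0]]])

```text
t: 11.55
ee_pos: [551.8, 48.7, 41.3]
orientation: [-2.048, -2.381, 0.001]
ft_force: [-0.0, 0.4, 0.2]
width: 33.4
```

```bash
python3 d.py 555 317 80 1.72
```

```text
t 11.55 pos [551.8  48.7  41.3] yaw 1.721 tilt 0.07 q6 -1.65 F [-0.   0.4  0.2] w 33.4
shift [ 1.765  0.288 -0.258] turn [-0.001 -0.     0.001] calls 1.77
```

move_arm(motion=[[[0.1, 0.02, -0.1], [0, 0, 0]], [[0.28, 0.05, -0.2], [0, 0, 0]], [[0.48, 0.08, -0.258], [0, 0, 0]], [[0.69, 0.11, -0.258], [0, 0, 0]], [[0.9, 0.15, -0.258], [0, 0, 0]]])

```text
t: 12.18
ee_pos: [554.5, 187.7, 81.3]
orientation: [2.048, 2.381, 0.002]
ft_force: [-0.5, -0.2, -0.2]
width: 33.2
```

move_arm(motion=[[[0.2, 0.03, 0], [0, 0, 0]], [[0.4, 0.06, 0], [0, 0, 0]], [[0.6, 0.1, 0], [0, 0, 0]], [[0.77, 0.12, 0], [0, 0, 0]], [[0.865, 0.138, 0], [0, 0, 0]]])

```text
t: 12.8
ee_pos: [555.2, 318.8, 80.4]
orientation: [2.047, 2.383, 0.001]
ft_force: [-0.2, 0.2, 0.7]
width: 33.2
```

```bash
python3 d.py 555 317 15.5 1.72; python3 -c "
from h import *
im=ctrl.get_image('scene');cv2.imwrite('pics/a4.png',cv2.resize(im['pixels'][160:400,280:500,::-1],None,fx=2.5,fy=2.5))"
```

```text
t 12.8 pos [555.2 318.8  80.4] yaw 1.722 tilt 0.04 q6 -1.22 F [-0.2  0.2  0.7] w 33.2
shift [-0.012 -0.003  0.432] turn [ 0.001 -0.     0.002] calls 0.43
```

View pics/a4.png

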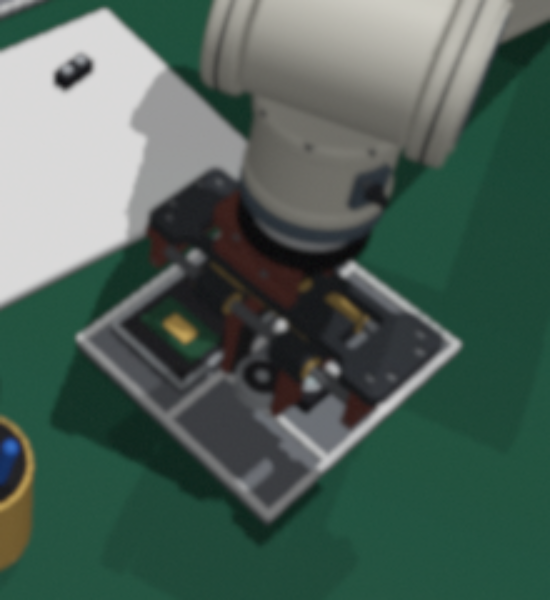

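The speaker (crop px 262,375) is held level above the far bay.

move_arm(motion=[[[-0.005, 0, 0.1], [0, 0, 0]], [[-0.005, 0, 0.21], [0, 0, 0]], [[-0.005, 0, 0.32], [0, 0, 0]], [[-0.005, 0, 0.4], [0, 0, 0]], [[-0.005, 0, 0.432], [0, 0, 0]]])

```text
t: 13.48
ee_pos: [554.8, 315.4, 14.4]
orientation: [-2.048, -2.381, 0.004]
ft_force: [-10.2, -7.2, 33.0]
width: 33.2
```

```bash
python3 d.py 555 317 15 1.72
```

```text
t 13.47 pos [554.8 315.4  14.4] yaw 1.721 tilt 0.17 q6 -1.22 F [-10.2  -7.2  33. ] w 33.2
shift [ 0.01   0.003 -0.004] turn [-0.003  0.001  0.001] calls 0.01
```

move_arm(motion=[[[0, 0, -0.006], [0, 0, 0]], [[0, 0, -0.006], [0, 0, 0]], [[0, 0, -0.006], [0, 0, 0]], [[0, 0, -0.006], [0, 0, 0]], [[0, 0, -0.006], [0, 0, 0]]], gripper=0.65)

```text
t: 14.1
ee_pos: [555.5, 316.3, 15.9]
orientation: [2.049, 2.382, 0.0]
ft_force: [0.4, -0.1, -0.5]
width: 57.1
```

move_arm(motion=[[[0, 0, -0.06], [0, 0, 0]], [[0, 0, -0.16], [0, 0, 0]], [[0, 0, -0.28], [0, 0, 0]], [[-0.05, 0, -0.38], [0, 0, 0]], [[-0.2, 0, -0.45], [0, 0, 0]]], gripper=1)

```text
t: 14.72
ee_pos: [560.5, 286.4, 85.0]
orientation: [2.046, 2.383, 0.003]
ft_force: [0.3, -0.5, 0.6]
width: 88.1
```

```bash
python3 d.py 672.5 -49 80 0.42; python3 -c "
from h import *
im=ctrl.get_image('scene');cv2.imwrite('pics/a5.png',cv2.resize(im['pixels'][160:400,280:500,::-1],None,fx=2.5,fy=2.5))"
```

```text
t 14.72 pos [560.5 286.4  85. ] yaw 1.722 tilt 0.11 q6 -1.27 F [ 0.3 -0.5  0.6] w 88.1
shift [-2.323  0.4    0.033] turn [ 1.000e-03 -2.000e-03  1.244e+00] calls 2.32
```

View pics/a5.png

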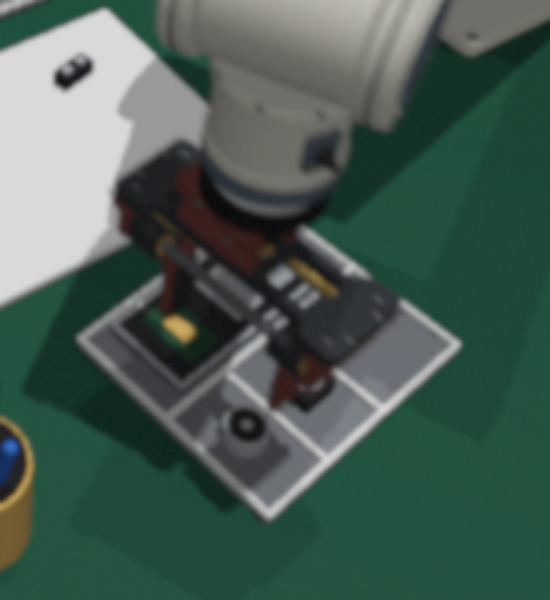

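The speaker (crop px 247,428) is flat in the far bay. Next, the long battery.

move_arm(motion=[[[-0.2, 0.02, 0], [0, 0, 0.1]], [[-0.4, 0.04, 0], [0, 0, 0.22]], [[-0.6, 0.07, 0], [0, 0, 0.34]], [[-0.8, 0.1, 0], [0, 0, 0.47]], [[-1, 0.13, 0], [0, 0, 0.6]]])

```text
t: 15.4
ee_pos: [601.5, 139.1, 83.2]
orientation: [-2.689, -1.625, 0.001]
ft_force: [1.3, -0.3, -0.2]
width: 88.2
```

```bash
python3 d.py 672.5 -49 75 0.42
```

```text
t 15.4 pos [601.5 139.1  83.2] yaw 1.087 tilt 0.04 q6 -0.88 F [ 1.3 -0.3 -0.2] w 88.2
shift [-0.89   1.002  0.055] turn [-0.     0.001  0.637] calls 1.0
```

move_arm(motion=[[[-0.18, 0.2, 0], [0, 0, 0.13]], [[-0.36, 0.4, 0], [0, 0, 0.26]], [[-0.54, 0.6, 0], [0, 0, 0.39]], [[-0.72, 0.82, 0.02], [0, 0, 0.52]], [[-0.89, 1, 0.05], [0, 0, 0.637]]])

```text
t: 16.02
ee_pos: [673.5, -49.0, 75.8]
orientation: [3.073, 0.655, -0.0]
ft_force: [0.1, 0.6, 0.1]
width: 87.8
```

```bash
python3 d.py 672.5 -49 18 0.42; python3 -c "
from h import *
im=ctrl.get_image('scene');cv2.imwrite('pics/a6.png',cv2.resize(im['pixels'][140:320,170:390,::-1],None,fx=2.5,fy=2.5))"
```

```text
t 16.02 pos [673.5 -49.   75.8] yaw 0.42 tilt 0.01 q6 -0.51 F [0.1 0.6 0.1] w 87.8
shift [-0.006 -0.003  0.385] turn [ 0.  0. -0.] calls 0.39
```

View pics/a6.png

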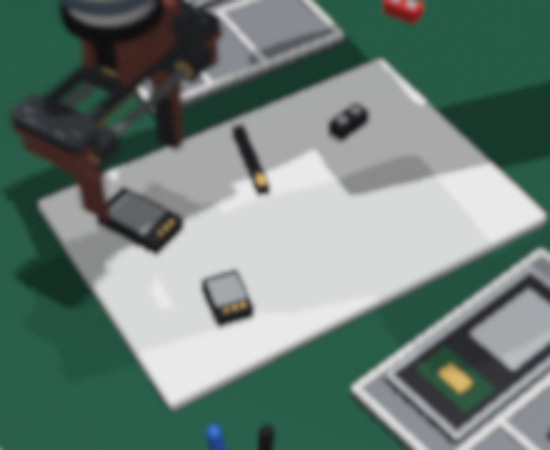

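move_arm(motion=[[[-0.005, 0, 0.07], [0, 0, 0]], [[-0.005, 0, 0.17], [0, 0, 0]], [[-0.005, 0, 0.27], [0, 0, 0]], [[-0.005, 0, 0.35], [0, 0, 0]], [[-0.005, 0, 0.382], [0, 0, 0]]])

```text
t: 16.7
ee_pos: [672.0, -46.1, 17.2]
orientation: [-3.07, -0.665, 0.003]
ft_force: [-0.4, 0.3, 0.3]
width: 88.0
```

move_arm(motion=[[[0, 0, 0], [0, 0, 0]], [[0, 0, 0], [0, 0, 0]], [[0, 0, 0], [0, 0, 0]], [[0, 0, 0], [0, 0, 0]], [[0, 0, 0], [0, 0, 0]]], gripper=0)

```text
t: 17.32
ee_pos: [672.8, -46.8, 18.7]
orientation: [3.071, 0.663, 0.0]
ft_force: [-0.1, -1.0, 0.3]
width: 41.2
```

move_arm(motion=[[[0, 0, 0], [0, 0, 0]], [[0, 0, 0], [0, 0, 0]], [[0, 0, 0], [0, 0, 0]], [[0, 0, -0.05], [0, 0, 0]], [[0, 0, -0.15], [0, 0, 0]]])

```text
t: 17.95
ee_pos: [672.3, -46.6, 41.1]
orientation: [-3.07, -0.663, 0.002]
ft_force: [0.2, 0.3, -0.4]
width: 39.6
```

```bash
python3 d.py 419.5 297 80 0.15
```

```text
t 17.95 pos [672.3 -46.6  41.1] yaw 0.425 tilt 0.07 q6 -0.51 F [ 0.2  0.3 -0.4] w 39.6
shift [-0.59  -2.782 -0.257] turn [-0.     0.001  0.263] calls 2.78
```

move_arm(motion=[[[-0.03, -0.1, -0.1], [0, 0, 0.02]], [[-0.07, -0.28, -0.2], [0, 0, 0.05]], [[-0.12, -0.5, -0.26], [0, 0, 0.08]], [[-0.16, -0.72, -0.26], [0, 0, 0.11]], [[-0.2, -0.95, -0.26], [0, 0, 0.14]]])

```text
t: 18.58
ee_pos: [585.6, 72.1, 81.4]
orientation: [-3.111, -0.434, -0.002]
ft_force: [-0.2, 0.1, -1.3]
width: 40.0
```

```bash
python3 d.py 419.5 297 80 0.15
```

```text
t 18.57 pos [585.6  72.1  81.4] yaw 0.277 tilt 0.08 q6 -0.17 F [-0.2  0.1 -1.3] w 40.0
shift [-0.655 -1.745  0.008] turn [-0.    -0.001  0.121] calls 1.74
```

move_arm(motion=[[[-0.08, -0.2, 0], [0, 0, 0.02]], [[-0.15, -0.4, 0], [0, 0, 0.04]], [[-0.22, -0.6, 0], [0, 0, 0.06]], [[-0.3, -0.8, 0], [0, 0, 0.09]], [[-0.375, -1, 0], [0, 0, 0.121]]])

```text
t: 19.2
ee_pos: [490.0, 200.7, 81.1]
orientation: [-3.132, -0.236, -0.002]
ft_force: [0.2, -0.5, -0.5]
width: 39.7
```

```bash
python3 d.py 419.5 297 80 0.15
```

```text
t 19.2 pos [490.  200.7  81.1] yaw 0.151 tilt 0.06 q6 0.22 F [ 0.2 -0.5 -0.5] w 39.7
shift [-0.368 -0.705  0.007] turn [-0.    -0.001  0.001] calls 0.71
```

move_arm(motion=[[[-0.1, -0.18, 0], [0, 0, 0]], [[-0.19, -0.36, 0], [0, 0, 0]], [[-0.28, -0.53, 0], [0, 0, 0]], [[-0.34, -0.64, 0], [0, 0, 0]], [[-0.368, -0.7, 0], [0, 0, 0]]])

```text
t: 19.82
ee_pos: [420.0, 295.7, 80.6]
orientation: [-3.132, -0.24, -0.001]
ft_force: [-0.6, 0.3, -0.7]
width: 39.3
```

```bash
python3 d.py 419.5 297 16 0.15; python3 -c "
from h import *
im=ctrl.get_image('scene');cv2.imwrite('pics/a7.png',cv2.resize(im['pixels'][160:400,280:500,::-1],None,fx=2.5,fy=2.5))"
```

```text
t 19.82 pos [420.  295.7  80.6] yaw 0.153 tilt 0.03 q6 0.44 F [-0.6  0.3 -0.7] w 39.3
shift [-0.002 -0.009  0.431] turn [-0.    -0.001  0.003] calls 0.43
```

View pics/a7.png

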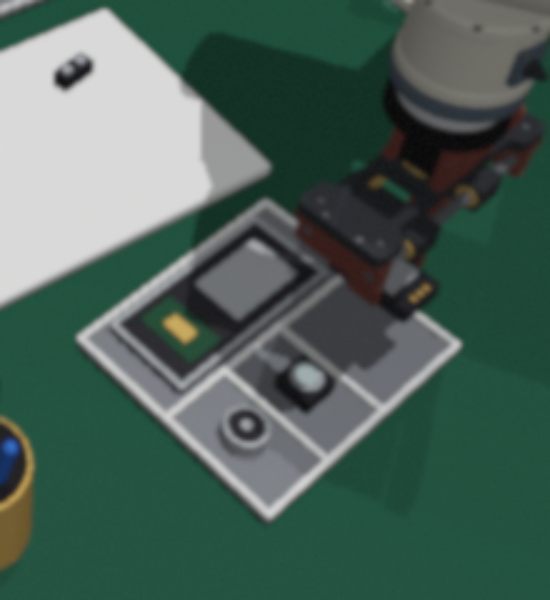

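Battery (crop px 410,290) held level over the wide bay; camera and speaker sit well in their bays.

move_arm(motion=[[[0, -0.005, 0.1], [0, 0, 0]], [[0, -0.005, 0.21], [0, 0, 0]], [[0, -0.005, 0.32], [0, 0, 0]], [[0, -0.005, 0.4], [0, 0, 0]], [[0, -0.005, 0.431], [0, 0, 0]]])

```text
t: 20.5
ee_pos: [420.1, 295.0, 14.4]
orientation: [3.131, 0.238, -0.003]
ft_force: [-9.1, -6.5, 45.1]
width: 39.7
```

```bash
python3 d.py 419.5 297 15 0.15
```

```text
t 20.5 pos [420.1 295.   14.4] yaw 0.152 tilt 0.14 q6 0.44 F [-9.1 -6.5 45.1] w 39.7
shift [-0.002 -0.014 -0.004] turn [0.001 0.002 0.002] calls 0.01
```

move_arm(motion=[[[0, 0, -0.006], [0, 0, 0]], [[0, 0, -0.006], [0, 0, 0]], [[0, 0, -0.006], [0, 0, 0]], [[0, 0, -0.006], [0, 0, 0]], [[0, 0, -0.006], [0, 0, 0]]], gripper=0.58)

```text
t: 21.12
ee_pos: [420.7, 295.6, 16.3]
orientation: [-3.132, -0.239, -0.0]
ft_force: [0.2, 0.3, 0.1]
width: 50.8
```

move_arm(motion=[[[0, 0, -0.06], [0, 0, 0]], [[0, 0, -0.16], [0, 0, 0]], [[0, 0, -0.28], [0, 0, 0]], [[0, 0, -0.38], [0, 0, 0]], [[0.03, 0.1, -0.45], [0, 0, 0]]])

```text
t: 21.75
ee_pos: [427.8, 281.8, 85.4]
orientation: [-3.131, -0.241, -0.003]
ft_force: [0.5, -0.7, -0.2]
width: 50.8
```

```bash
python3 d.py 650.8 63.8 80 -0.2; python3 -c "
from h import *
im=ctrl.get_image('scene');cv2.imwrite('pics/a8.png',cv2.resize(im['pixels'][160:400,280:500,::-1],None,fx=2.5,fy=2.5))"
```

```text
t 21.75 pos [427.8 281.8  85.4] yaw 0.154 tilt 0.1 q6 0.41 F [ 0.5 -0.7 -0.2] w 50.8
shift [1.246 1.664 0.037] turn [-0.001 -0.001  0.338] calls 1.66
```

View pics/a8.png

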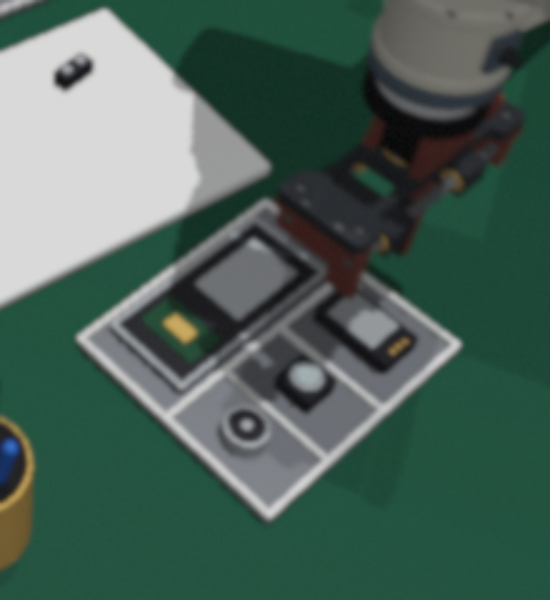

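The long battery (crop px 368,330) lies flat in the wide bay. Next, the short battery.

move_arm(motion=[[[0.12, 0.18, 0], [0, 0, 0.05]], [[0.26, 0.37, 0], [0, 0, 0.11]], [[0.41, 0.57, 0], [0, 0, 0.18]], [[0.56, 0.76, 0], [0, 0, 0.26]], [[0.7, 0.95, 0], [0, 0, 0.338]]], gripper=1)

```text
t: 22.42
ee_pos: [553.5, 154.8, 83.7]
orientation: [3.125, -0.322, -0.001]
ft_force: [-0.1, -0.2, 0.7]
width: 87.7
```

```bash
python3 d.py 650.8 63.8 70 -0.2
```

```text
t 22.43 pos [553.5 154.8  83.7] yaw -0.205 tilt 0.03 q6 0.46 F [-0.1 -0.2  0.7] w 87.7
shift [0.759 0.462 0.091] turn [ 0.     0.    -0.005] calls 0.76
```

move_arm(motion=[[[0.17, 0.1, 0], [0, 0, 0]], [[0.36, 0.22, 0], [0, 0, 0]], [[0.55, 0.33, 0.03], [0, 0, 0]], [[0.69, 0.42, 0.06], [0, 0, -0.005]], [[0.759, 0.462, 0.09], [0, 0, -0.005]]])

```text
t: 23.05
ee_pos: [651.0, 64.4, 69.8]
orientation: [3.126, -0.31, -0.0]
ft_force: [0.3, 1.4, 0.9]
width: 88.1
```

```bash
python3 d.py 650.8 63.8 18 -0.2; python3 -c "
from h import *
im=ctrl.get_image('scene');cv2.imwrite('pics/a9.png',cv2.resize(im['pixels'][140:320,170:390,::-1],None,fx=2.5,fy=2.5))"
```

```text
t 23.05 pos [651.   64.4  69.8] yaw -0.198 tilt 0.02 q6 0.28 F [0.3 1.4 0.9] w 88.1
shift [-0.     0.004  0.345] turn [0.    0.    0.002] calls 0.35
```

View pics/a9.png

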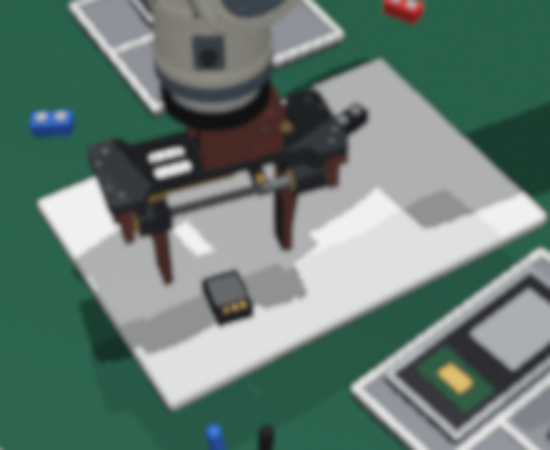

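The fingers are lined up on either side of the short battery (crop px 228,297).

move_arm(motion=[[[0, 0, 0.06], [0, 0, 0]], [[0, 0, 0.15], [0, 0, 0]], [[0, 0, 0.25], [0, 0, 0]], [[0, 0, 0.32], [0, 0, 0]], [[0, 0, 0.344], [0, 0, 0]]])

```text
t: 23.72
ee_pos: [649.7, 66.0, 17.4]
orientation: [3.126, -0.308, -0.003]
ft_force: [0.6, 0.1, -0.3]
width: 87.7
```

move_arm(motion=[[[0, 0, 0], [0, 0, 0]], [[0, 0, 0], [0, 0, 0]], [[0, 0, 0], [0, 0, 0]], [[0, 0, 0], [0, 0, 0]], [[0, 0, 0], [0, 0, 0]]], gripper=0)

```text
t: 24.35
ee_pos: [650.5, 65.8, 18.9]
orientation: [-3.126, 0.308, -0.0]
ft_force: [0.8, -0.0, -0.2]
width: 41.2
```

move_arm(motion=[[[0, 0, 0], [0, 0, 0]], [[0, 0, 0], [0, 0, 0]], [[0, 0, 0], [0, 0, 0]], [[0, 0, -0.05], [0, 0, 0]], [[0, 0, -0.15], [0, 0, 0]]])

```text
t: 24.98
ee_pos: [649.9, 65.8, 41.4]
orientation: [3.126, -0.308, -0.002]
ft_force: [-0.4, -0.7, -1.2]
width: 31.4
```

```bash
python3 d.py 422 -228.5 85 0
```

```text
t 24.98 pos [649.9  65.8  41.4] yaw -0.197 tilt 0.07 q6 0.28 F [-0.4 -0.7 -1.2] w 31.4
shift [-1.108  2.221 -0.289] turn [ 0.     0.001 -0.188] calls 2.22
```

move_arm(motion=[[[-0.05, 0.1, -0.1], [0, 0, -0.02]], [[-0.14, 0.28, -0.21], [0, 0, -0.06]], [[-0.24, 0.5, -0.29], [0, 0, -0.1]], [[-0.35, 0.72, -0.29], [0, 0, -0.14]], [[-0.46, 0.95, -0.29], [0, 0, -0.188]]])

```text
t: 25.6
ee_pos: [554.8, -61.3, 86.2]
orientation: [3.141, 0.004, 0.003]
ft_force: [-0.2, -0.3, -1.0]
width: 31.7
```

```bash
python3 d.py 422 -228.5 85 0
```

```text
t 25.6 pos [554.8 -61.3  86.2] yaw 0.002 tilt 0.12 q6 -0.13 F [-0.2 -0.3 -1. ] w 31.7
shift [-0.888  1.113  0.006] turn [ 0.    -0.002  0.002] calls 1.11
```

move_arm(motion=[[[-0.16, 0.2, 0], [0, 0, 0]], [[-0.32, 0.4, 0], [0, 0, 0]], [[-0.48, 0.6, 0], [0, 0, 0]], [[-0.64, 0.8, 0], [0, 0, 0]], [[-0.8, 1, 0], [0, 0, 0]]])

```text
t: 26.22
ee_pos: [434.7, -211.7, 85.8]
orientation: [3.141, 0.001, 0.003]
ft_force: [0.7, -0.4, -0.5]
width: 31.7
```

move_arm(motion=[[[-0.05, 0.06, 0], [0, 0, 0]], [[-0.08, 0.1, 0], [0, 0, 0]], [[-0.088, 0.113, 0], [0, 0, 0]], [[-0.088, 0.113, 0], [0, 0, 0]], [[-0.088, 0.113, 0], [0, 0, 0]]])

```text
t: 26.85
ee_pos: [422.1, -227.0, 84.6]
orientation: [-3.141, -0.002, -0.0]
ft_force: [-0.1, 0.6, 0.1]
width: 31.7
```

```bash
python3 d.py 422 -228.5 16 0; python3 -c "
from h import *
im=ctrl.get_image('scene');cv2.imwrite('pics/a10.png',cv2.resize(im['pixels'][60:260,170:420,::-1],None,fx=2.5,fy=2.5))"
```

```text
t 26.85 pos [ 422.1 -227.    84.6] yaw 0.001 tilt 0.01 q6 -0.52 F [-0.1  0.6  0.1] w 31.7
shift [-0.001  0.01   0.458] turn [-0.    -0.     0.001] calls 0.46
```

View pics/a10.png

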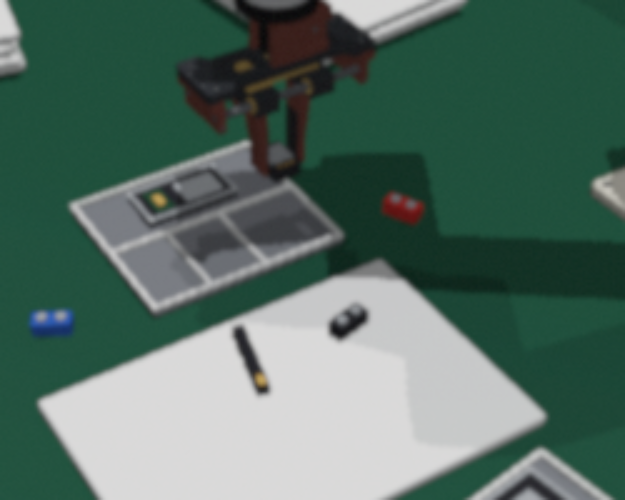

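move_arm(motion=[[[0, 0, 0.1], [0, 0, 0]], [[0, 0.005, 0.22], [0, 0, 0]], [[0, 0.005, 0.34], [0, 0, 0]], [[0, 0.005, 0.42], [0, 0, 0]], [[0, 0.005, 0.458], [0, 0, 0]]])

```text
t: 27.52
ee_pos: [421.3, -227.9, 14.9]
orientation: [-3.141, -0.001, 0.002]
ft_force: [-0.1, -0.3, 0.1]
width: 31.9
```

```bash
python3 d.py 422 -228.5 15 0
```

```text
t 27.52 pos [ 421.3 -227.9   14.9] yaw 0.0 tilt 0.09 q6 -0.52 F [-0.1 -0.3  0.1] w 31.9
shift [ 0.005  0.004 -0.001] turn [-0.001  0.001  0.   ] calls 0.0
```

move_arm(motion=[[[0, 0, 0.003], [0, 0, 0]], [[0, 0, 0.006], [0, 0, 0]], [[0, 0, 0.008], [0, 0, 0]], [[0, 0, 0.01], [0, 0, 0]], [[0, 0, 0.01], [0, 0, 0]]])

```text
t: 28.15
ee_pos: [421.9, -228.3, 14.7]
orientation: [3.141, 0.0, 0.001]
ft_force: [0.3, 0.1, 0.9]
width: 31.5
```

```bash
python3 d.py 422 -228.5 15 0
```

```text
t 28.15 pos [ 421.9 -228.3   14.7] yaw 0.0 tilt 0.03 q6 -0.52 F [0.3 0.1 0.9] w 31.5
shift [ 0.001  0.001 -0.002] turn [ 0. -0.  0.] calls 0.0
```

move_arm(motion=[[[0, 0, 0.003], [0, 0, 0]], [[0, 0, 0.003], [0, 0, 0]], [[0, 0, 0.003], [0, 0, 0]], [[0, 0, 0.003], [0, 0, 0]], [[0, 0, 0.003], [0, 0, 0]]], gripper=0.5)

```text
t: 28.78
ee_pos: [421.8, -228.2, 14.0]
orientation: [3.142, 0.001, 0.0]
ft_force: [0.1, 0.3, 0.5]
width: 44.0
```

move_arm(motion=[[[0, 0, -0.06], [0, 0, 0]], [[0, 0, -0.16], [0, 0, 0]], [[0, 0, -0.28], [0, 0, 0]], [[0, 0, -0.38], [0, 0, 0]], [[0, -0.1, -0.45], [0, 0, 0]]])

```text
t: 29.4
ee_pos: [422.3, -213.5, 83.0]
orientation: [3.141, -0.002, 0.003]
ft_force: [-0.1, -0.3, 0.3]
width: 43.7
```

```bash
python3 d.py 451.2 -58 85 -1.34; python3 -c "
from h import *
im=ctrl.get_image('scene');cv2.imwrite('pics/a11.png',cv2.resize(im['pixels'][60:260,170:420,::-1],None,fx=2.5,fy=2.5))"
```

```text
t 29.4 pos [ 422.3 -213.5   83. ] yaw -0.001 tilt 0.12 q6 -0.49 F [-0.1 -0.3  0.3] w 43.7
shift [ 0.191 -1.037 -0.014] turn [-0.    -0.002  1.279] calls 1.04
```

View pics/a11.png

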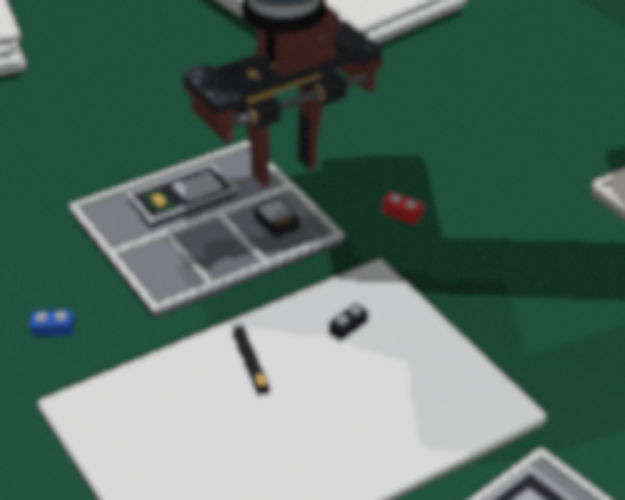

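The short battery (crop px 277,217) is in the wide bay. Next, the black switch (crop px 348,321).

move_arm(motion=[[[0.02, -0.1, 0], [0, 0, 0.12]], [[0.05, -0.25, 0], [0, 0, 0.25]], [[0.08, -0.4, 0], [0, 0, 0.38]], [[0.1, -0.55, 0], [0, 0, 0.51]], [[0.12, -0.65, 0], [0, 0, 0.64]]], gripper=0.7)

```text
t: 30.08
ee_pos: [439.2, -114.1, 81.4]
orientation: [2.965, -1.038, -0.002]
ft_force: [0.5, -0.1, 0.7]
width: 61.5
```

```bash
python3 d.py 451.2 -58 70 -1.33
```

```text
t 30.07 pos [ 439.2 -114.1   81.4] yaw -0.673 tilt 0.06 q6 0.39 F [ 0.5 -0.1  0.7] w 61.5
shift [-0.171 -0.343  0.076] turn [0.001 0.001 0.627] calls 0.34
```

move_arm(motion=[[[-0.04, -0.08, 0], [0, 0, 0.13]], [[-0.08, -0.16, 0.02], [0, 0, 0.26]], [[-0.12, -0.24, 0.04], [0, 0, 0.39]], [[-0.15, -0.3, 0.06], [0, 0, 0.52]], [[-0.171, -0.343, 0.076], [0, 0, 0.627]]])

```text
t: 30.7
ee_pos: [451.0, -58.4, 69.9]
orientation: [2.472, -1.938, -0.001]
ft_force: [-0.0, -0.0, 0.1]
width: 61.8
```

```bash
python3 d.py 451.2 -58 18 -1.33; python3 -c "
from h import *
im=ctrl.get_image('scene');cv2.imwrite('pics/a12.png',cv2.resize(im['pixels'][90:260,210:420,::-1],None,fx=3,fy=3))"
```

```text
t 30.7 pos [451.  -58.4  69.9] yaw -1.329 tilt 0.05 q6 1.17 F [-0.  -0.   0.1] w 61.8
shift [-0.002 -0.002  0.346] turn [0.001 0.    0.001] calls 0.35
```

View pics/a12.png

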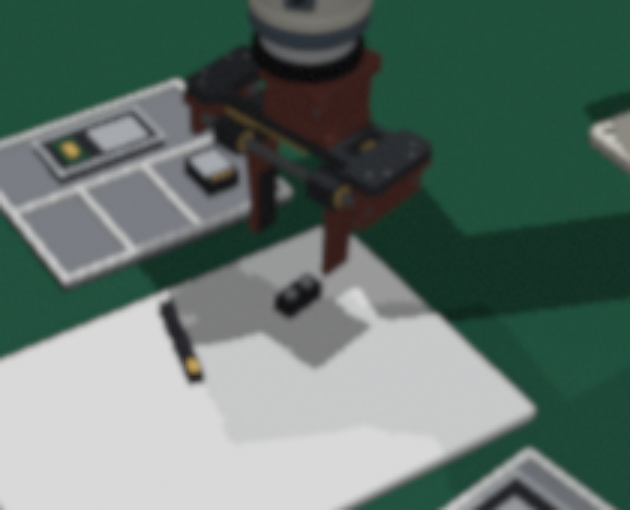

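move_arm(motion=[[[0, 0, 0.06], [0, 0, 0]], [[0, 0, 0.15], [0, 0, 0]], [[0, 0, 0.25], [0, 0, 0]], [[0, 0, 0.32], [0, 0, 0]], [[0, 0, 0.344], [0, 0, 0]]])

```text
t: 31.38
ee_pos: [450.9, -59.5, 17.4]
orientation: [2.475, -1.934, -0.002]
ft_force: [-0.3, -1.2, 0.4]
width: 61.6
```

move_arm(motion=[[[0, 0, 0], [0, 0, 0]], [[0, 0, 0], [0, 0, 0]], [[0, 0, 0], [0, 0, 0]], [[0, 0, 0], [0, 0, 0]], [[0, 0, 0], [0, 0, 0]]], gripper=0)

```text
t: 32.0
ee_pos: [451.7, -59.5, 18.7]
orientation: [-2.476, 1.934, -0.0]
ft_force: [0.1, 0.3, 2.1]
width: 17.7
```

move_arm(motion=[[[0, 0, 0], [0, 0, 0]], [[0, 0, 0], [0, 0, 0]], [[0, 0, 0], [0, 0, 0]], [[0, 0, -0.05], [0, 0, 0]], [[0, 0, -0.15], [0, 0, 0]]])

```text
t: 32.62
ee_pos: [451.0, -59.4, 41.3]
orientation: [2.475, -1.934, -0.002]
ft_force: [0.1, 0.1, -0.5]
width: 17.9
```

```bash
python3 d.py 497 -228.5 85 -1.57
```

```text
t 32.62 pos [451.  -59.4  41.3] yaw -1.327 tilt 0.08 q6 1.17 F [ 0.1  0.1 -0.5] w 17.9
shift [ 1.168 -0.024 -0.292] turn [0.001 0.    0.233] calls 1.17
```

move_arm(motion=[[[0.05, 0, -0.1], [0, 0, 0.02]], [[0.17, 0, -0.21], [0, 0, 0.06]], [[0.34, -0.01, -0.292], [0, 0, 0.11]], [[0.52, -0.01, -0.292], [0, 0, 0.17]], [[0.7, -0.014, -0.292], [0, 0, 0.233]]])

```text
t: 33.25
ee_pos: [479.4, -161.8, 86.1]
orientation: [-2.219, 2.223, -0.002]
ft_force: [-0.4, 0.0, 0.6]
width: 17.7
```

```bash
python3 d.py 497 -228.5 85 -1.57
```

```text
t 33.25 pos [ 479.4 -161.8   86.1] yaw -1.573 tilt 0.08 q6 1.22 F [-0.4  0.   0.6] w 17.7
shift [ 0.445 -0.118  0.008] turn [-0.001 -0.    -0.002] calls 0.44
```

move_arm(motion=[[[0.16, -0.04, 0], [0, 0, 0]], [[0.3, -0.08, 0], [0, 0, 0]], [[0.4, -0.11, 0], [0, 0, 0]], [[0.445, -0.118, 0], [0, 0, 0]], [[0.445, -0.118, 0], [0, 0, 0]]])

```text
t: 33.88
ee_pos: [496.5, -227.6, 84.7]
orientation: [2.221, -2.221, -0.001]
ft_force: [-0.2, 0.5, -0.2]
width: 17.8
```

```bash
python3 d.py 497 -228.5 15.5 -1.57; python3 -c "
from h import *
im=ctrl.get_image('scene');cv2.imwrite('pics/a13.png',cv2.resize(im['pixels'][60:260,170:420,::-1],None,fx=2.5,fy=2.5))"
```

```text
t 33.88 pos [ 496.5 -227.6   84.7] yaw -1.571 tilt 0.02 q6 1.12 F [-0.2  0.5 -0.2] w 17.8
shift [ 0.006 -0.003  0.462] turn [ 0.     0.    -0.001] calls 0.46
```

View pics/a13.png

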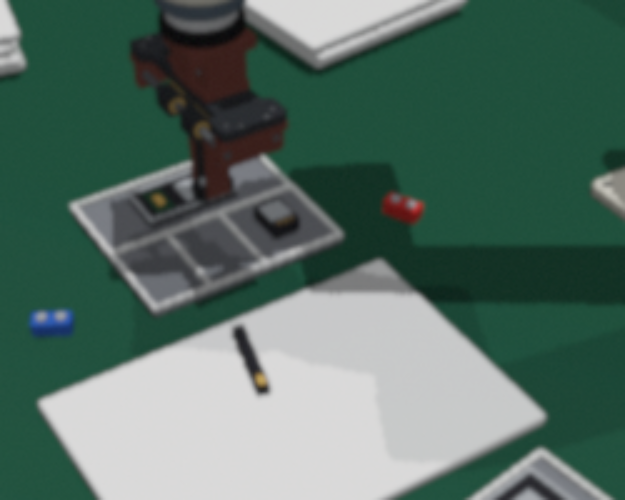

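move_arm(motion=[[[0, 0, 0.1], [0, 0, 0]], [[0, 0, 0.22], [0, 0, 0]], [[0, 0, 0.34], [0, 0, 0]], [[0, 0, 0.42], [0, 0, 0]], [[0, 0, 0.458], [0, 0, 0]]])

```text
t: 34.55
ee_pos: [496.2, -227.3, 14.8]
orientation: [2.221, -2.221, -0.002]
ft_force: [-0.6, -0.2, -0.8]
width: 17.4
```

move_arm(motion=[[[0, 0, 0.003], [0, 0, 0]], [[0, 0, 0.006], [0, 0, 0]], [[0, 0, 0.008], [0, 0, 0]], [[0, 0, 0.008], [0, 0, 0]], [[0, 0, 0.008], [0, 0, 0]]])

```text
t: 35.17
ee_pos: [496.8, -227.6, 15.1]
orientation: [-2.222, 2.221, -0.0]
ft_force: [0.1, 0.1, -0.5]
width: 17.5
```

```bash
python3 d.py 497 -228.5 15 -1.57
```

```text
t 35.17 pos [ 496.8 -227.6   15.1] yaw -1.57 tilt 0.02 q6 1.12 F [ 0.1  0.1 -0.5] w 17.5
shift [ 0.006 -0.001  0.001] turn [-0. -0. -0.] calls 0.01
```

move_arm(motion=[[[0, 0, 0.003], [0, 0, 0]], [[0, 0, 0.005], [0, 0, 0]], [[0, 0, 0.006], [0, 0, 0]], [[0, 0, 0.006], [0, 0, 0]], [[0, 0, 0.006], [0, 0, 0]]])

```text
t: 35.8
ee_pos: [496.8, -227.7, 14.7]
orientation: [-2.222, 2.221, -0.0]
ft_force: [-1.6, 0.1, 8.4]
width: 17.9
```

move_arm(motion=[[[0, 0, 0], [0, 0, 0]], [[0, 0, 0], [0, 0, 0]], [[0, 0, 0], [0, 0, 0]], [[0, 0, 0], [0, 0, 0]], [[0, 0, 0], [0, 0, 0]]], gripper=0.45)

```text
t: 36.42
ee_pos: [496.7, -227.6, 14.0]
orientation: [2.222, -2.221, -0.0]
ft_force: [0.6, 0.0, -0.2]
width: 39.3
```

move_arm(motion=[[[0, 0, -0.06], [0, 0, 0]], [[0, 0, -0.16], [0, 0, 0]], [[0, 0, -0.3], [0, 0, 0]], [[0, 0, -0.5], [0, 0, 0]], [[0, 0, -0.7], [0, 0, 0]]])

```text
t: 37.05
ee_pos: [496.8, -227.6, 121.0]
orientation: [-2.222, 2.221, -0.001]
ft_force: [0.8, 0.3, 0.3]
width: 39.8
```

```bash
python3 d.py 400 -50 230 -1.57; python3 -c "
from h import *
im=ctrl.get_image('scene');cv2.imwrite('pics/a14.png',cv2.resize(im['pixels'][60:260,170:420,::-1],None,fx=2.5,fy=2.5))"
```

```text
t 37.05 pos [ 496.8 -227.6  121. ] yaw -1.571 tilt 0.05 q6 1.12 F [0.8 0.3 0.3] w 39.8
shift [-1.184  0.644 -0.727] turn [-0.001 -0.    -0.   ] calls 1.18
```

View pics/a14.png

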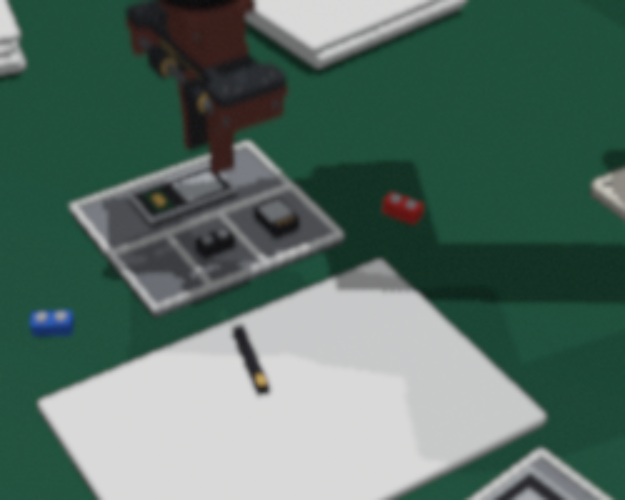

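The switch (crop px 215,240) is in the middle bay. I'll back the arm off to clear the view and do a final check.

move_arm(motion=[[[-0.2, 0.1, -0.12], [0, 0, 0]], [[-0.4, 0.2, -0.24], [0, 0, 0]], [[-0.6, 0.3, -0.36], [0, 0, 0]], [[-0.8, 0.4, -0.48], [0, 0, 0]], [[-1, 0.5, -0.6], [0, 0, 0]]])

```text
t: 37.72
ee_pos: [421.1, -76.7, 210.4]
orientation: [-2.221, 2.221, -0.002]
ft_force: [0.7, 0.7, 0.7]
width: 39.6
```

```bash
python3 - <<'E'
from fit import *
np.set_printoptions(precision=1,suppress=True)
ims={n:ctrl.get_image(n) for n in("top","scene")}
for n,im in ims.items():
    cv2.imwrite(f"pics/f_{n}.png",cv2.resize(im["pixels"][:,:,::-1],None,fx=1.4,fy=1.4))
T=dict(long_tray=(487.7,261.8,.15),short_tray=(484,-273.5,0.))
for nm,t in dict(long_battery="long_tray",camera="long_tray",speaker="long_tray",short_battery="short_tray",switch="short_tray",antenna=None,bottle=None,tool_cup=None).items():
    for c in ims:
        for r in ctrl.pinpoint(c,nm)[:2]:
            L=np.array(r["location"]); s=""
            if t:
                a=T[t]; d=L[:2]-a[:2]; s=(d[0]*np.cos(a[2])+d[1]*np.sin(a[2]),-d[0]*np.sin(a[2])+d[1]*np.cos(a[2])); s=np.array(s)
            print(nm,c,L,round(r["p"],2),t,s)
E
```

```text
long_battery top [417.9 297.1  10.3] 0.94 long_tray [-63.7  45.3]
long_battery top [ 816.4 -130.4    3.4] 0.71 long_tray [ 266.4 -436.9]
long_battery scene [418.4 289.5  10.8] 0.97 long_tray [-64.4  37.7]
long_battery scene [ 821.  -241.9   -0.6] 0.92 long_tray [ 254.3 -547.9]
camera top [493.4 310.6   7.2] 0.68 long_tray [12.9 47.4]
camera scene [492.9 306.5   7.1] 0.92 long_tray [11.8 43.4]
speaker top [554.1 315.3   7.6] 0.63 long_tray [73.6 43. ]
speaker scene [555.8 315.3  10.4] 0.63 long_tray [75.3 42.7]
short_battery scene [ 419.7 -226.5    6. ] 0.64 short_tray [-64.3  47. ]
switch scene [ 293.8 -179.6    5.2] 0.66 short_tray [-190.2   93.9]
switch scene [ 493.9 -223.8   11.5] 0.65 short_tray [ 9.9 49.7]
antenna scene [546.9 -65.    7.6] 0.61 None 
bottle top [ 738.6 -335.3    0.8] 0.89 None 
bottle scene [ 736.  -332.9   -2.2] 0.58 None 
bottle scene [554.3 312.5   9.6] 0.42 None 
tool_cup top [744.6 273.   -1.4] 0.79 None 
tool_cup scene [749.3 269.4   2.5] 0.56 None
```

View pics/f_top.png

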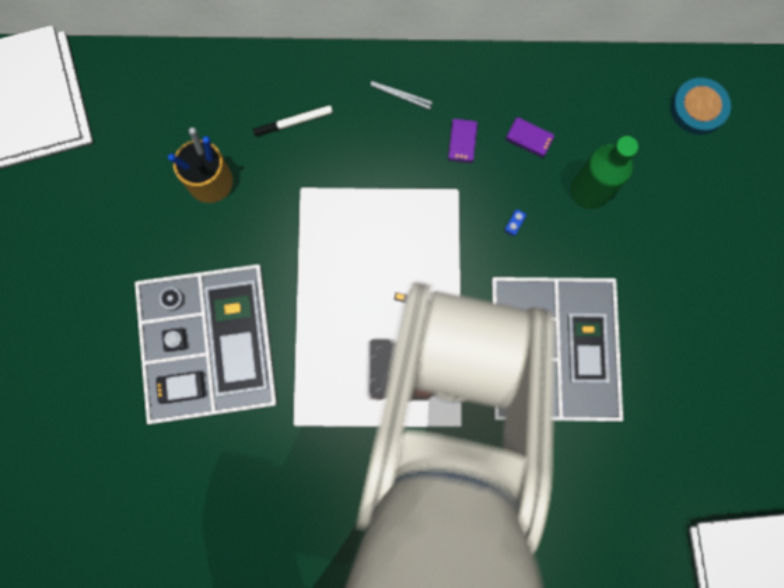

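View pics/f_scene.png

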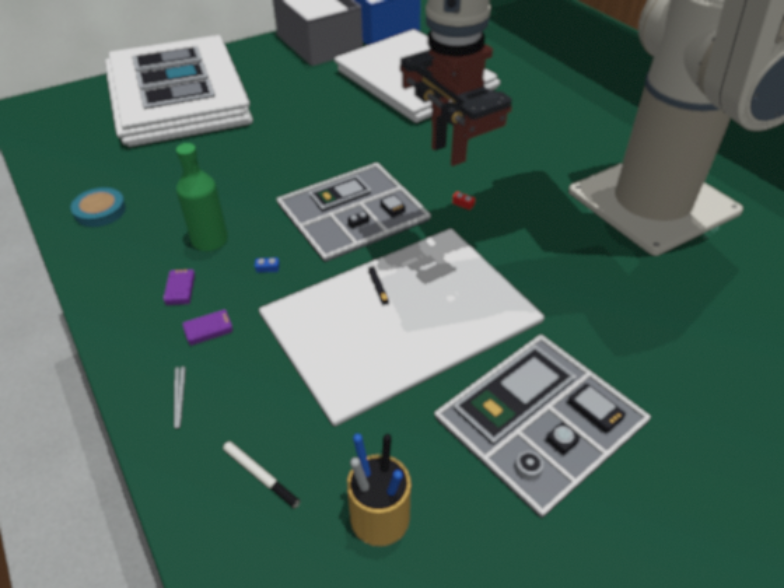

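The left tray is complete in both views. The arm hides the right tray's bays from the top camera, so I'll shift it once and check those too.

move_arm(motion=[[[-0.2, 0, 0], [0, 0, 0]], [[-0.4, 0, 0], [0, 0, 0]], [[-0.6, 0, 0], [0, 0, 0]], [[-0.8, 0, 0], [0, 0, 0]], [[-1, 0, 0], [0, 0, 0]]])

```text
t: 39.25
ee_pos: [421.6, 73.4, 209.1]
orientation: [-2.222, 2.221, -0.0]
ft_force: [0.7, 0.1, 0.8]
width: 39.4
```

```bash
python3 - <<'E'
from h import *
t=ctrl.get_image("top")["pixels"][190:310,340:460,::-1]; s=ctrl.get_image("scene")["pixels"][105:190,190:310,::-1]
a=cv2.resize(t,(390,390),interpolation=cv2.INTER_CUBIC); b=cv2.resize(s,(400,283),interpolation=cv2.INTER_CUBIC)
v=np.zeros((390,790,3),np.uint8); v[:,:390]=a; v[:283,390:]=b; cv2.imwrite("pics/g.png",v); print(ctrl.get_obs()["t"])
for n in("short_battery","switch"):
  for r in ctrl.pinpoint("top",n)[:3]: print(n,np.round(r["location"],1),round(r["p"],2))
E
```

```text
39.35
short_battery [ 422.5 -227.    10.2] 0.83
switch [ 295.4 -183.4    1.9] 0.61
switch [ 681.6 -213.4   -1.7] 0.6
```

View pics/g.png

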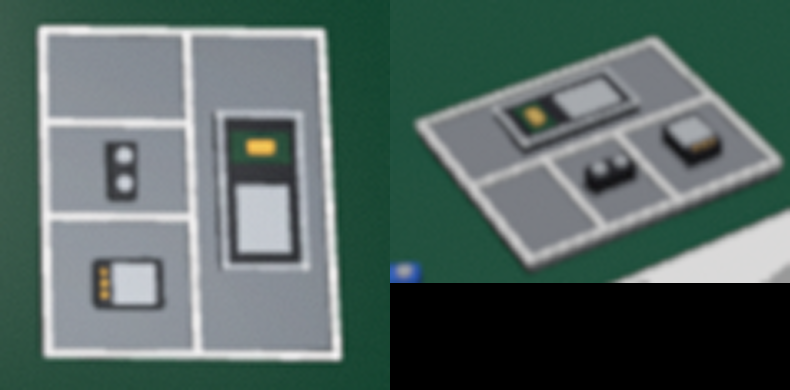

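The short battery (px 128,284) is in the wide bay and the switch (px 121,171) is in the middle bay. Both are well inside, flat and released, so I'm handing in.

```bash
python3 -c "
from workcell import ctrl
print(ctrl.close_job())"
```

```text
the job is handed in; nothing more can be done
None
```

Both kits are made up and the job is handed in, at about 39 s of the 115 s allowed. `close_job` gives no verdict, so what follows is from my own last checks.

- **Long tray:** the long battery is in the wide bay, the camera in the middle small bay and the speaker in the far small bay.
- **Short tray:** the short battery is in the wide bay and the black two-button switch in the middle small bay.
- **Final pictures:** all five parts lie upright and flat, well inside their bays and released. The arm is clear of everything. I judged flatness by eye; I did not measure tilt.
- **Left alone:** the bottle and cup were where they started, within the networks' few millimetres of error. The antenna was last located with the arm partly over it, about 5 mm from its first reading, also within that error. I did not touch the red, blue and purple look-alikes.

**Set-down force:** the camera, speaker and long battery were pressed on the bay floor with about 33–45 N at the wrist before release, firmer than I meant. The 40 N rule is for the arm or gripper body. I think only the held part was pressing, and the wrist limit is 120 N. I set the last two parts down more lightly, at under 10 N.

**Detection misses:** in the last top view the network found only the look-alike switches, not the one in the bay. That switch shows clearly in the enlarged picture, and the scene camera also placed it in its bay. The two cameras put the long battery's y about 8 mm apart, still well inside the bay.

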